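# Open up the canister rail

### The job

Make room on the canister rail for one more canister: press down the release pad on the sliding stop with the fingertips, keep it down, and push the stop back along its bar, away from the canisters, until it is fully home at the far end of its travel. Then let the pad spring up and leave the stop there. Nothing is to be lifted or carried, and the canisters, the soap dispenser and the flower vase stay as they stand.

Things in the scene. Friction and masses are not known exactly. Their poses are not given: they have to be found in the camera images.
- rack: Canister rail, fixed: wooden deck 95 x 400 mm and a steel bar along it. Origin: centre of the underside, on the counter. y axis: along the bar, the way the stop opens; x crosses it. Deck (top 10 mm high) x -78 to +17 mm; bar at x = +45 mm, top 40 mm high. Fixed end, 85 mm high, at y = -196 mm, 50 mm high foot at y = +202 mm. Two canisters stand on the deck by the fixed end.
- stop (a joint): Dark steel sliding stop, in m: 0 by the canisters, 0.125 fully home (hard limit). Jaw plate (10 mm, top 94 mm high) faces the canisters at rack y = -20 mm + joint; behind it release pad, then push lip. Ratchet (8 mm pitch) blocks +y while the pad is up, clicks along towards -y. Pad held down: slides both ways at 1 to 3 N. Between teeth the pad stands up to 5 mm low and the stop gives up to 8 mm.
- release (a joint): How far the sprung release pad is pressed, in m: 0 up, 0.014 at its hard bottom. The ratchet is free from 0.006 on, so 0.008 to 0.012 is a good press. The spring asks 5 N at the start and 8.5 N at the bottom and lifts the pad when let go, which locks the stop again: keep it down while pushing.
- pad_top (a point): Centre of the release pad's top face; moves with stop and pad; 64 mm above the counter when up. The pad is black, level, ribbed, 46 mm across (rack x), 52 mm along the bar (rack y). 32 mm from its centre towards -y is the back of the jaw plate, 30 mm higher than the pad; 32 mm towards +y the push lip. Both sides (rack +-x) are open.
- lip_face (a point): Middle of the push lip's face that looks at the pad (towards rack -y), 32 mm along +y from the pad's centre and 85 mm above the counter. The lip is a 56 mm wide, 12 mm thick dark steel upright, from 40 to 98 mm above the counter: a finger standing on the pad pushes against it.
- canister_a: Loose square white ceramic canister with a wooden lid and knob, 68 x 68 mm, 80 mm high in all, 0.3 to 0.6 kg, the one by the fixed end. Origin: centre of its underside, on the deck.
- canister_b: The same, the one nearer the sliding stop.
- dispenser: Loose metal soap dispenser standing on the counter just beyond the foot of the rail, in line with the deck, 62 mm in diameter, 153 mm high with its pump. Origin: centre of its underside.
- vase: Loose green glass vase of white flowers standing on the counter on the bar's side of the rail, near the canisters' end, 100 mm in diameter, about 150 mm high with its flowers. Origin: centre of its underside.
Things that resemble listed ones, but are neither listed nor needed, are in the scene too. Leave any yellow look-alike of the canister_b alone. What is shaped like the vase but turquoise is not meant.

How it is judged:
By the outcome, as a careful person would: the job done as asked, in the order asked, and still so for the second after the job is handed in, with the robot touching nothing.
It also fails if it takes over 32 s, if anything falls off the work surface, if the arm or the gripper's body presses on something with over 40 N, if the wrist force passes 120 N, or if a joint passes its speed limit or range.

### The arm

A 6-joint arm with a two-finger parallel gripper is mounted at the origin on the work surface. World frame = base frame: x ahead of the robot, y to its left, z up, the work surface at z = 0. Lengths are in m, angles in rad, forces in N, time in s.
With the tool pointing down it reaches from about 0.35 to 0.975 m from the base axis. Payload 4.9 kg.
Tool frame: the origin (TCP) lies midway between the tips of the shut fingers; the grasp point (between the pads) lies 19 mm behind it; z points along the fingers, y is the line along which they close (so a half turn about z gives the same grasp; the last joint's range is limited). The gripper opens to 85 mm and grips with 20 to 120 N. Pads are 22 mm wide; open, the fingers measure 114 mm over their backs; the gripper's body (76 mm by 85 mm) begins 54 mm behind the grasp point. The pads swing forward as they close: fully open they stand 13 mm farther back than shut.
Start: joints at [-1.251, 0.053, 1.613, -0, 1.476, -0.119], TCP at [0.266, -0.566, 0.231] pointing down, gripper open.
Joint ranges: [-3.01, 3.01], [-1.01, 2.22], [0.06, 2.58], [-1.02, 4.17], [0.09, 2.62], [-3.14, 3.14]. Speed limits (rad/s): [2.57, 2.57, 3.14, 3.14, 3.14, 3.14].

### API

Orientations are given as a rotation vector (axis times angle).
In Python, from station import ctrl gives the robot as it stands.
- The arm moves only by the tool carry_out, never from a script. Its argument "moves" is a list of rows, each an object of numbers: "x", "y", "z": the shift along the tool's x, y, z in units of 25 mm (1.0 is 25 mm); "turn": the turn about the tool's z in rad. In form: [{"x": .., "y": .., "z": .., "turn": ..}, ...]. A call has exactly 8 rows; each row shifts and turns the commanded pose from where the row before left it, along the tool's axes as they then stand; what a row does not reach is not made up. A row lasts 1/10 s, in which the tool goes at most 50 mm and 8.59 degrees, less where a joint would pass 70% of its speed; a pose out of reach is approached as far as the arm can. A call is refused whole if a number of a shift passes 1 or a number of a turn 0.15, either way. A call with a gripper value outside its range is refused whole. "grip" is the finger opening in mm, from 0 to 85.4, set as the call begins (left out, the last holds). The fingers move at their own pace and stop on an object; "newtons" is the grip in N (left out, the last holds). Time passes only in rows, so rows that do not move let the fingers close, or fill a call up. It gives the time, the measured TCP pose, the force, the opening and the grip force at its end, in the units of the state.
- ctrl.get_obs(): the state, without advancing time (a new reading comes with each control period).
- ctrl.get_image(name): name is "scene" or "side" or "wrist"; returns the picture (400x640x3 uint8, red, green, blue); there is no depth.
- ctrl.calibration(name): a dict with "fx", "fy", "cx", "cy" (pixels), "R" (3x3) and "t" (3): a world point X has camera coordinates R X + t; the wrist camera has in their place "T_tool_cam" (4x4, takes a point from camera to tool coordinates, whose origin is the TCP and whose axes are the flange's). Camera axes: x right, y down, z forward; pixel columns grow to the right and rows downward; lengths in m; the calibration is good to about 2 mm. A picture is of the moment at which its call begins: read the wrist's pose just before it. calibration takes no time and is no camera call.
- ctrl.finish_job(): hands the job in; it is judged then, once.
Trained networks look in the newest picture that a camera, given by its name, has taken for a name from the list of things; names that differ only in an ending like _2 or _b are one class to them, and where a whole thing is asked for, a point or a joint stands for the part that bears it (a point fixed in the world has none). Each returns a list of dicts, best first, with "confidence" (0 to 1); they miss things now and then, are a little off and sometimes report something else, mostly with a low value. They report only what shows in the picture. A call takes as long as a camera call. They do not tell look-alikes from the thing itself.
- ctrl.look_for(camera, query): "rect" ([left, top, width, height] in pixels, round what is visible of it).
- ctrl.mark_of(camera, query): "pixel" ([column, row] in pixels: a listed point, or the origin of a listed thing).
The state is a dict: "t": time; "q": joint angles; "dq": joint speeds; "effort": joint torques, N m; "tool_pos": TCP position; "tool_rot": TCP orientation; "contact_force": force on the tool from outside, world axes, zero at the start; "wrist_torque": the same for the moment, N m; "opening": finger opening in m; "grip_force": force on a finger pad.
Only numpy, scipy, OpenCV 4.12 (cv2) and the standard library are available. Lean on these libraries where they do the work, as an engineer would, in place of code of your own. Each camera call takes 0.05 s, during which the arm holds its last target. There are 200 camera calls.

## Working session

There is one attempt and no reset: what is moved stays moved. The work goes in short steps, Python scripts to look and compute and a tool call to move; the robot and the scene stay as the last step left them, time stands still between calls to the robot, and variables do not carry over. Pictures are saved under pics/ and viewed, at most 10 in all, crops included, and the job is handed in when it is done.

Besides the shell and the picture viewer there is one more tool, called after "Request:" as a command line: name --argument value ..., lists and objects as JSON in quotes. carry_out: Moves the arm, as the interface text tells. Its arguments: {"type":"object","properties":{"moves":{"type":"array"},"grip":{"type":"number"},"newtons":{"type":"number"}},"required":["moves"]}

```bash
mkdir -p pics; cat > h.py <<'E'
import numpy as np, cv2
from station import ctrl
from scipy.spatial.transform import Rotation as Ro
def cam(n,o=None):
    c=ctrl.calibration(n)
    if n=="wrist":
        T=np.array(c["T_tool_cam"]); o=o or ctrl.get_obs()
        W=np.eye(4); W[:3,:3]=Ro.from_rotvec(o["tool_rot"]).as_matrix(); W[:3,3]=o["tool_pos"]
        M=np.linalg.inv(W@T); R,t=M[:3,:3],M[:3,3]
    else: R,t=np.array(c["R"]),np.array(c["t"])
    return c,R,t
def atz(n,px,z,o=None):
    c,R,t=cam(n,o); d=R.T@np.array([(px[0]-c["cx"])/c["fx"],(px[1]-c["cy"])/c["fy"],1]); C=-R.T@t
    return C+d*(z-C[2])/d[2]
def proj(n,X,o=None):
    c,R,t=cam(n,o); p=R@np.array(X)+t
    return [c["fx"]*p[0]/p[2]+c["cx"],c["fy"]*p[1]/p[2]+c["cy"]]
def save(n,f):
    im=ctrl.get_image(n); cv2.imwrite("pics/"+f,im[:,:,::-1]); return im
E
python3 - <<'E'
from h import *
np.set_printoptions(precision=3,suppress=True)
o=ctrl.get_obs(); print(o)
Z={"pad_top":.064,"lip_face":.085,"rack":0,"canister_b":.01,"dispenser":0,"vase":0}
for n in ("scene","side"):
    save(n,n+"0.png"); print(n,cam(n)[1:])
    for q in Z:
        for r in ctrl.mark_of(n,q)[:3]: print(n,q,np.round(r["pixel"],1),round(r["confidence"],2),atz(n,r["pixel"],Z[q]))
print(ctrl.get_obs()["t"])
E
```

```text
{'t': 0.0, 'q': array([-1.251,  0.053,  1.614, -0.   ,  1.476, -0.119]), 'dq': array([ 0.002, -0.001,  0.   ,  0.001, -0.001,  0.   ]), 'effort': array([  0.001, -39.368, -37.018,  -0.   ,   0.007,  -0.   ]), 'tool_pos': array([ 0.265, -0.565,  0.23 ]), 'tool_rot': array([-3.064, -0.683,  0.   ]), 'contact_force': array([-0.759, -0.539,  1.188]), 'wrist_torque': array([ 0.026, -0.041, -0.014]), 'grip_force': 0.0, 'opening': 0.08524606129897618}
scene (array([[ 0.738,  0.675,  0.002],
       [ 0.468, -0.509, -0.722],
       [-0.486,  0.534, -0.692]]), array([-0.322, -0.25 ,  1.217]))
scene pad_top [339.9 198. ] 0.58 [ 0.539 -0.07   0.064]
scene lip_face [349.8 191. ] 0.76 [ 0.555 -0.055  0.085]
scene rack [312.3 215.5] 0.84 [ 0.487 -0.11   0.   ]
scene canister_b [191. 204.] 0.88 [ 0.246 -0.291  0.01 ]
scene canister_b [246.4 216.9] 0.81 [ 0.382 -0.227  0.01 ]
scene canister_b [189.9 274.3] 0.57 [ 0.425 -0.41   0.01 ]
scene dispenser [390.8 169.8] 0.83 [0.525 0.163 0.   ]
scene vase [267.6 284.1] 0.77 [ 0.556 -0.313  0.   ]
scene vase [335.9 200.6] 0.56 [ 0.495 -0.032  0.   ]
side (array([[-0.978, -0.21 ,  0.017],
       [-0.155,  0.661, -0.734],
       [ 0.143, -0.72 , -0.679]]), array([0.47 , 0.203, 0.962]))
side pad_top [309.3 207.8] 0.45 [ 0.534 -0.086  0.064]
side lip_face [298.4 210.6] 0.64 [ 0.553 -0.049  0.085]
side canister_b [426.7 194.2] 0.92 [ 0.232 -0.273  0.01 ]
side canister_b [374.6 197.7] 0.76 [ 0.377 -0.224  0.01 ]
side canister_b [366.5 159.4] 0.74 [ 0.423 -0.398  0.01 ]
side dispenser [291.2 304.3] 0.72 [0.517 0.162 0.   ]
side vase [322.5 172.4] 0.88 [ 0.548 -0.314  0.   ]
side vase [333.4 137.9] 0.61 [ 0.551 -0.506  0.   ]
0.7
```

View pics/scene0.png

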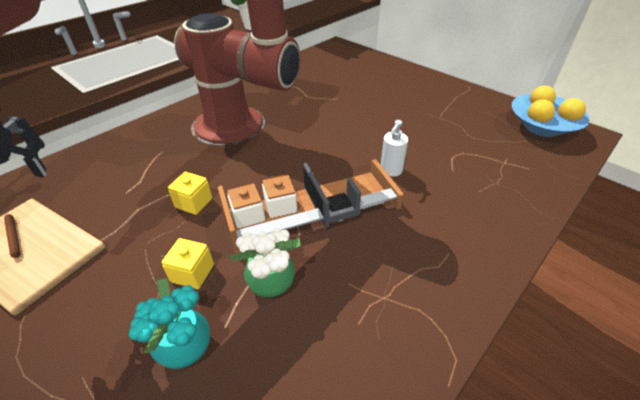

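View pics/side0.png

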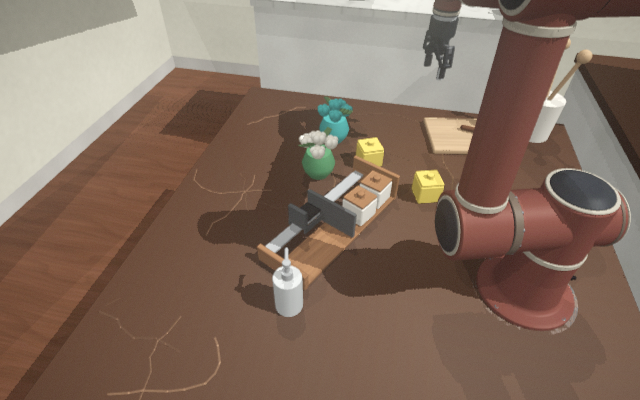

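The scene shows the rail from about (228,212) to (398,190), with two white canisters at (246,208) and (280,195). The jaw plate is at (317,195), the black pad at (340,202) and the lip at (354,197). The dispenser is at (394,155) and the green vase at (268,270). The yellow canisters at (190,193) and (188,263) and the turquoise vase at (178,335) are look-alikes to leave alone. I'll enlarge a crop to confirm the pad and fix the rail's direction.

```bash
python3 - <<'E'
from h import *
a=cv2.imread("pics/scene0.png")[150:260,215:415]; b=cv2.imread("pics/side0.png")[150:290,250:410]
a=cv2.resize(a,None,fx=4,fy=4,interpolation=2); cv2.imwrite("pics/c1.png",a)
np.set_printoptions(precision=3,suppress=True)
for p in [(237,233),(398,198)]: print(atz("scene",p,.04))
print(ctrl.calibration("wrist"))
E
```

```text
[ 0.431 -0.287  0.04 ]
[0.626 0.044 0.04 ]
{'fx': 356.1323811718478, 'fy': 356.1323811718478, 'cx': 311.59297975494667, 'cy': 203.94189750896493, 'T_tool_cam': array([[-0.001, -0.959, -0.282,  0.072],
       [ 1.   , -0.001,  0.001,  0.001],
       [-0.001, -0.282,  0.959, -0.142],
       [ 0.   ,  0.   ,  0.   ,  1.   ]])}
```

View pics/c1.png

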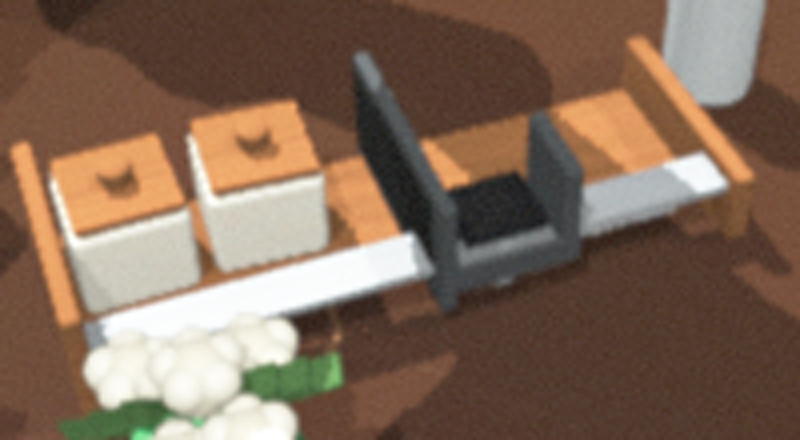

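Confirmed: the black ribbed pad lies between the tall jaw plate and the short lip, at about (340,202) in the scene image. The bar heading is about 59.5° from world x. I'll close the fingers and go above the pad, turned so that tool -y is the push direction.

Request:
carry_out --moves '[{"x": 1, "y": -0.71}, {"x": 1, "y": -0.71}, {"x": 1, "y": -0.71}, {"x": 1, "y": -0.71}, {"x": 1, "y": -0.71}, {"x": 1, "y": -0.71}, {"x": 1, "y": -0.71}, {"x": 1, "y": -0.71}]' --grip 0 --newtons 20

```text
validation failed for argument at $.mo...
```

Request:
carry_out --moves '[{"x": 1, "y": -0.71}, {"x": 1, "y": -0.71}, {"x": 1, "y": -0.71}, {"x": 1, "y": -0.71}, {"x": 1, "y": -0.71}, {"x": 1, "y": -0.71}, {"x": 1, "y": -0.71}, {"x": 1, "y": -0.71}]'

```text
validation failed for argument at $.mo...
```

Request:
carry_out --moves '[{"x": 1, "y": -0.75, "z": 0.5}, {"x": 1, "y": -0.75, "z": 0.5, "turn": 0.139}, {"z": 0.5, "turn": 0.139}, {"turn": 0.139}, {"turn": 0.139}, {"turn": 0.139}, {"turn": 0.139}, {"turn": 0.139}]'

```text
validation failed for argument at $.mo...
```

```bash
python3 - <<'E'
from h import *
np.set_printoptions(precision=3,suppress=True)
o=ctrl.get_obs(); save("wrist","w1.png"); print(o["t"],o["tool_pos"],Ro.from_rotvec(o["tool_rot"]).as_matrix(),o["opening"],o["contact_force"])
for q,z in (("pad_top",.064),("lip_face",.085)):
    for r in ctrl.mark_of("wrist",q)[:2]: print(q,r["pixel"],r["confidence"],atz("wrist",r["pixel"],z,o))
E
```

```text
0.7 [ 0.266 -0.566  0.231] [[ 0.905  0.425 -0.   ]
 [ 0.425 -0.905 -0.   ]
 [-0.     0.    -1.   ]] 0.08537589687940264 [ 0.22  -0.604 -0.147]
```

View pics/w1.png

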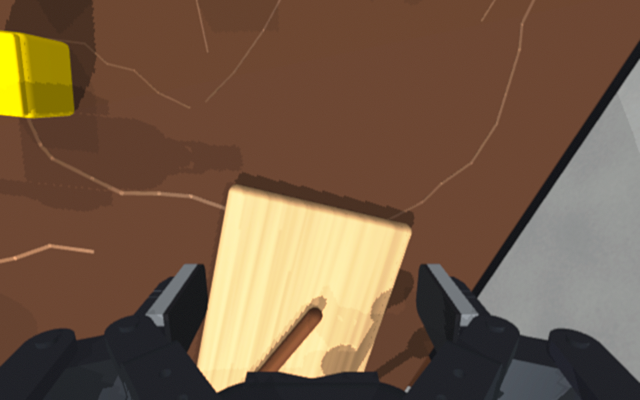

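The arm didn't move because the moves were refused; every row probably needs all four keys. This wrist picture only shows the start view, with the cutting board at (310,290).

Request:
carry_out --moves '[{"x": 1, "y": -0.71, "z": 0, "turn": 0}, {"x": 1, "y": -0.71, "z": 0, "turn": 0}, {"x": 1, "y": -0.71, "z": 0, "turn": 0}, {"x": 1, "y": -0.71, "z": 0, "turn": 0}, {"x": 1, "y": -0.71, "z": 0, "turn": 0}, {"x": 1, "y": -0.71, "z": 0, "turn": 0}, {"x": 1, "y": -0.71, "z": 0, "turn": 0}, {"x": 1, "y": -0.71, "z": 0, "turn": 0}]' --grip 0 --newtons 20

```text
t: 1.65
tool_pos: [0.3867, -0.3511, 0.2315]
tool_rot: [3.066, 0.683, 0.0]
contact_force: [0.2, -0.9, -0.1]
opening: -0.0001
grip_force: 0.0
```

Request:
carry_out --moves '[{"x": 1, "y": -0.71, "z": 0, "turn": 0}, {"x": 1, "y": -0.71, "z": 0, "turn": 0}, {"x": 1, "y": -0.71, "z": 0, "turn": 0}, {"x": 1, "y": -0.71, "z": 0, "turn": 0}, {"x": 1, "y": -0.71, "z": 0, "turn": 0}, {"x": 1, "y": -0.71, "z": 0, "turn": 0}, {"x": 1, "y": -0.71, "z": 0, "turn": 0}, {"x": 1, "y": -0.71, "z": 0, "turn": 0}]'

```text
t: 2.45
tool_pos: [0.5075, -0.1375, 0.2315]
tool_rot: [3.066, 0.684, 0.001]
contact_force: [0.3, -0.2, -0.2]
opening: 0.0002
grip_force: 0.0
```

Request:
carry_out --moves '[{"x": 1, "y": -0.75, "z": 0.5, "turn": 0}, {"x": 1, "y": -0.75, "z": 0.5, "turn": 0.139}, {"x": 0, "y": 0, "z": 0.5, "turn": 0.139}, {"x": 0, "y": 0, "z": 0, "turn": 0.139}, {"x": 0, "y": 0, "z": 0, "turn": 0.139}, {"x": 0, "y": 0, "z": 0, "turn": 0.139}, {"x": 0, "y": 0, "z": 0, "turn": 0.139}, {"x": 0, "y": 0, "z": 0, "turn": 0.139}]'

```text
t: 3.25
tool_pos: [0.5363, -0.0835, 0.1939]
tool_rot: [3.028, -0.838, 0.0]
contact_force: [0.5, 0.2, -0.4]
opening: -0.0
grip_force: 0.0
```

```bash
python3 - <<'E'
from h import *
np.set_printoptions(precision=3,suppress=True)
o=ctrl.get_obs(); save("wrist","w2.png"); print(o["t"],o["tool_pos"],Ro.from_rotvec(o["tool_rot"]).as_matrix(),o["opening"],o["contact_force"])
for q,z in (("pad_top",.064),("lip_face",.085)):
    for r in ctrl.mark_of("wrist",q)[:2]: print(q,r["pixel"],r["confidence"],atz("wrist",r["pixel"],z,o))
E
```

```text
3.25 [ 0.536 -0.084  0.194] [[ 0.858 -0.514  0.   ]
 [-0.514 -0.858 -0.   ]
 [ 0.    -0.    -1.   ]] -3.418239984482978e-05 [ 0.474  0.194 -0.414]
pad_top [308.3, 192.6] 0.89 [ 0.54  -0.083  0.064]
pad_top [516.3, 240.1] 0.74 [ 0.417 -0.209  0.064]
lip_face [263.2, 205.3] 0.82 [ 0.553 -0.053  0.085]
```

View pics/w2.png

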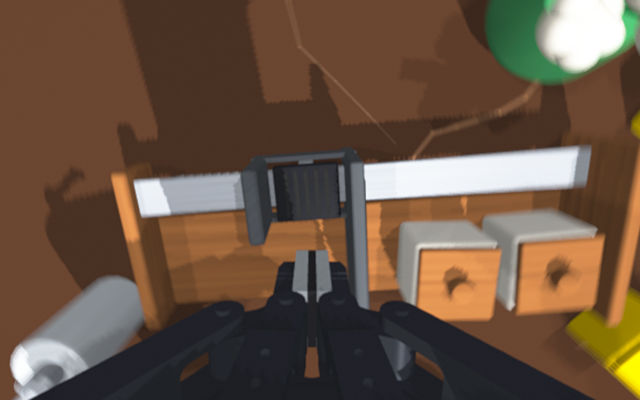

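The wrist view shows the pad at (308,192), the jaw at (355,225), the lip at (256,205) and the bar running from (135,198) to (588,166), which is a 4° tilt. The pad is at (0.540, -0.083), and the lip measurement agrees with 32 mm along a 63° heading. I'll turn by -0.07, shift 8 mm towards the lip and come down to just above the pad.

Request:
carry_out --moves '[{"x": 0, "y": 0, "z": 0, "turn": -0.07}, {"x": 0.12, "y": -0.4, "z": 0.2, "turn": 0}, {"x": 0, "y": 0, "z": 0.9, "turn": 0}, {"x": 0, "y": 0, "z": 0.9, "turn": 0}, {"x": 0, "y": 0, "z": 0.9, "turn": 0}, {"x": 0, "y": 0, "z": 0.9, "turn": 0}, {"x": 0, "y": 0, "z": 0.8, "turn": 0}, {"x": 0, "y": 0, "z": 0.2, "turn": 0}]'

```text
t: 4.2
tool_pos: [0.5417, -0.0749, 0.0706]
tool_rot: [-3.057, 0.722, 0.008]
contact_force: [-0.8, -0.1, 0.9]
opening: -0.0002
grip_force: 0.0
```

```bash
python3 - <<'E'
from h import *
np.set_printoptions(precision=3,suppress=True)
o=ctrl.get_obs(); a=save("wrist","w3.png"); b=ctrl.get_image("side"); print(o["t"],o["tool_pos"],o["contact_force"])
b=cv2.resize(b[140:290,240:440,::-1],None,fx=3,fy=3); a=cv2.resize(a[:,:,::-1][:,160:480],None,fx=.6,fy=.6)
c=np.zeros((450,800,3),np.uint8); c[:450,:600]=b; c[:240,600:792]=a; cv2.imwrite("pics/w3.png",c)
E
```

```text
4.2 [ 0.542 -0.075  0.071] [-0.796 -0.061  0.897]
```

View pics/w3.png

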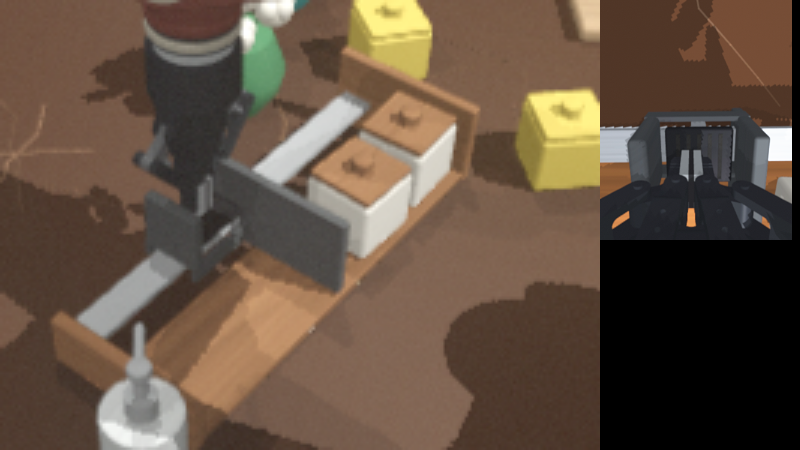

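The fingertips at (205,195) stand between the jaw and the lip, over the pad. In the inset wrist view they are over the black pad. Now I'll press down.

Request:
carry_out --moves '[{"x": 0, "y": 0, "z": 0.15, "turn": 0}, {"x": 0, "y": 0, "z": 0.15, "turn": 0}, {"x": 0, "y": 0, "z": 0.12, "turn": 0}, {"x": 0, "y": 0, "z": 0.1, "turn": 0}, {"x": 0, "y": 0, "z": 0.1, "turn": 0}, {"x": 0, "y": 0, "z": 0.04, "turn": 0}, {"x": 0, "y": 0, "z": 0, "turn": 0}, {"x": 0, "y": 0, "z": 0, "turn": 0}]'

```text
t: 5.1
tool_pos: [0.5439, -0.0761, 0.0584]
tool_rot: [-3.057, 0.723, -0.001]
contact_force: [-1.3, 1.3, 6.1]
opening: 0.0003
grip_force: 2.9
```

Request:
carry_out --moves '[{"x": 0, "y": 0, "z": 0.1, "turn": 0}, {"x": 0, "y": 0, "z": 0.1, "turn": 0}, {"x": 0, "y": 0, "z": 0, "turn": 0}, {"x": 0, "y": 0, "z": 0, "turn": 0}, {"x": 0, "y": -0.1, "z": 0, "turn": 0}, {"x": 0, "y": -0.1, "z": 0, "turn": 0}, {"x": 0, "y": -0.1, "z": 0, "turn": 0}, {"x": 0, "y": -0.1, "z": 0, "turn": 0}]'

```text
t: 5.9
tool_pos: [0.5483, -0.0671, 0.0537]
tool_rot: [3.057, -0.723, 0.0]
contact_force: [-3.8, 0.8, 7.8]
opening: 0.0001
grip_force: 3.8
```

Request:
carry_out --moves '[{"x": 0, "y": -0.2, "z": 0, "turn": 0}, {"x": 0, "y": -0.25, "z": 0, "turn": 0}, {"x": 0, "y": -0.25, "z": 0, "turn": 0}, {"x": 0, "y": -0.25, "z": 0, "turn": 0}, {"x": 0, "y": -0.25, "z": 0, "turn": 0}, {"x": 0, "y": -0.2, "z": 0, "turn": 0}, {"x": 0, "y": -0.1, "z": 0, "turn": 0}, {"x": 0, "y": 0, "z": 0, "turn": 0}]'

```text
t: 6.7
tool_pos: [0.5651, -0.0328, 0.0537]
tool_rot: [-3.056, 0.722, 0.0]
contact_force: [-4.2, 3.1, 6.7]
opening: -0.0
grip_force: 3.8
```

```bash
python3 - <<'E'
from h import *
np.set_printoptions(precision=4,suppress=True)
o=ctrl.get_obs(); save("wrist","w4.png"); print(o["t"],o["tool_pos"],o["contact_force"],Ro.from_rotvec(o["tool_rot"]).as_matrix()[:,:2].T)
E
```

```text
6.7 [ 0.5651 -0.0328  0.0537] [-4.2099  3.0834  6.7433] [[ 0.8943 -0.4474 -0.0005]
 [-0.4474 -0.8943 -0.0009]]
```

View pics/w4.png

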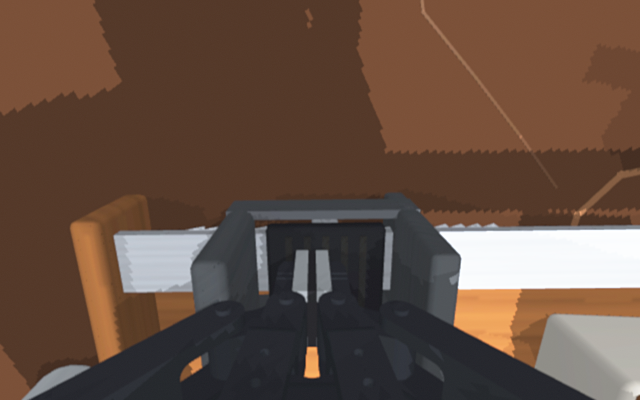

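The wrist view shows the pad and stop moving along with the fingers; the tips are at (313,280) and the pad spans 268–383. The bar is now level in the picture, so the heading is right. I'll keep pushing.

Request:
carry_out --moves '[{"x": 0, "y": -0.2, "z": 0, "turn": 0}, {"x": 0, "y": -0.25, "z": 0, "turn": 0}, {"x": 0, "y": -0.25, "z": 0, "turn": 0}, {"x": 0, "y": -0.25, "z": 0, "turn": 0}, {"x": 0, "y": -0.25, "z": 0, "turn": 0}, {"x": 0, "y": -0.25, "z": 0, "turn": 0}, {"x": 0, "y": -0.2, "z": 0, "turn": 0}, {"x": 0, "y": -0.1, "z": 0, "turn": 0}]'

```text
t: 7.55
tool_pos: [0.5842, 0.0064, 0.0536]
tool_rot: [-3.057, 0.722, 0.002]
contact_force: [-6.0, 0.5, 9.1]
opening: 0.0001
grip_force: 4.5
```

Request:
carry_out --moves '[{"x": 0, "y": -0.15, "z": 0, "turn": 0}, {"x": 0, "y": -0.15, "z": 0, "turn": 0}, {"x": 0, "y": -0.15, "z": 0, "turn": 0}, {"x": 0, "y": -0.15, "z": 0, "turn": 0}, {"x": 0, "y": -0.15, "z": 0, "turn": 0}, {"x": 0, "y": -0.15, "z": 0, "turn": 0}, {"x": 0, "y": 0, "z": 0, "turn": 0}, {"x": 0, "y": 0, "z": 0, "turn": 0}]'

```text
t: 8.35
tool_pos: [0.5915, 0.0164, 0.0557]
tool_rot: [3.038, -0.717, -0.009]
contact_force: [-26.0, -31.8, 25.6]
opening: -0.0003
grip_force: 20.5
```

```bash
python3 - <<'E'
from h import *
np.set_printoptions(precision=4,suppress=True)
o=ctrl.get_obs(); save("wrist","w5.png"); print(o["t"],o["tool_pos"],o["contact_force"])
E
```

```text
8.35 [0.5915 0.0164 0.0557] [-25.958  -31.8383  25.6146]
```

View pics/w5.png

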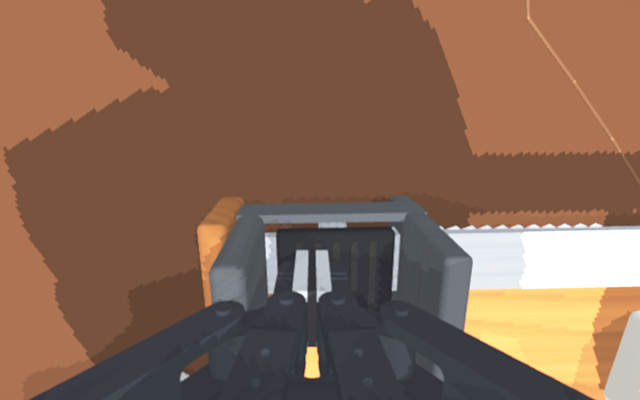

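The stop is at its hard limit: the lip at (235,270) sits against the foot at (215,240), and the push force has risen sharply. I'll ease the push while holding the pad down, then lift straight up.

Request:
carry_out --moves '[{"x": 0, "y": 0.15, "z": 0, "turn": 0}, {"x": 0, "y": 0.15, "z": 0, "turn": 0}, {"x": 0, "y": 0.05, "z": 0, "turn": 0}, {"x": 0, "y": 0, "z": 0, "turn": 0}, {"x": 0, "y": 0, "z": 0, "turn": 0}, {"x": 0, "y": 0, "z": 0, "turn": 0}, {"x": 0, "y": 0, "z": 0, "turn": 0}, {"x": 0, "y": 0, "z": 0, "turn": 0}]'

```text
t: 9.2
tool_pos: [0.5915, 0.0161, 0.0556]
tool_rot: [3.054, -0.722, 0.003]
contact_force: [-8.4, -6.0, 15.0]
opening: -0.0003
grip_force: 8.4
```

Request:
carry_out --moves '[{"x": 0, "y": 0.03, "z": -0.1, "turn": 0}, {"x": 0, "y": 0, "z": -0.1, "turn": 0}, {"x": 0, "y": 0, "z": -0.1, "turn": 0}, {"x": 0, "y": 0, "z": -0.15, "turn": 0}, {"x": 0, "y": 0, "z": -0.15, "turn": 0}, {"x": 0, "y": 0, "z": -0.15, "turn": 0}, {"x": 0, "y": 0, "z": -0.15, "turn": 0}, {"x": 0, "y": 0, "z": -0.15, "turn": 0}]'

```text
t: 10.0
tool_pos: [0.5898, 0.0175, 0.0784]
tool_rot: [-3.057, 0.722, 0.001]
contact_force: [-0.2, 0.3, -1.1]
opening: -0.0003
grip_force: 0.0
```

Request:
carry_out --moves '[{"x": 0, "y": 0.3, "z": -0.1, "turn": 0}, {"x": 0, "y": 0, "z": -0.5, "turn": 0}, {"x": 0, "y": 0, "z": -0.8, "turn": 0}, {"x": 0, "y": 0, "z": -0.8, "turn": 0}, {"x": 0, "y": 0, "z": -0.8, "turn": 0}, {"x": 0, "y": 0, "z": -0.8, "turn": 0}, {"x": 0, "y": 0, "z": -0.8, "turn": 0}, {"x": 0, "y": 0, "z": 0, "turn": 0}]'

```text
t: 10.8
tool_pos: [0.5889, 0.0102, 0.1982]
tool_rot: [-3.056, 0.723, -0.012]
contact_force: [0.1, -0.5, 0.4]
opening: -0.0001
grip_force: 0.0
```

```bash
python3 - <<'E'
from h import *
np.set_printoptions(precision=4,suppress=True)
o=ctrl.get_obs(); a=save("wrist","w6.png"); print(o["t"],o["tool_pos"],o["contact_force"])
for q,z in (("pad_top",.064),("lip_face",.085),("dispenser",0)):
    for r in ctrl.mark_of("wrist",q)[:1]: print(q,r["pixel"],r["confidence"],atz("wrist",r["pixel"],z,o))
s=save("scene","s6.png")
for q in ("canister_b","dispenser","vase"): print(q,[np.round(r["pixel"],1) for r in ctrl.mark_of("scene",q)])
c=np.vstack([cv2.resize(s[120:260,200:420],(480,300)),cv2.resize(a,(480,300))]); cv2.imwrite("pics/f.png",c[:,:,::-1])
E
```

```text
10.8 [0.5889 0.0102 0.1982] [ 0.0923 -0.479   0.4219]
pad_top [317.3, 201.3] 0.71 [0.5822 0.0079 0.064 ]
lip_face [277.0, 206.8] 0.78 [0.5972 0.0344 0.085 ]
dispenser [212.3, 294.0] 0.74 [0.5238 0.1618 0.    ]
canister_b [array([191.5, 278. ]), array([281. , 204.2]), array([190.7, 203.8]), array([246.9, 217.5])]
dispenser [array([389.3, 166.8])]
vase [array([267.8, 283.8]), array([182.5, 345.6])]
```

View pics/f.png

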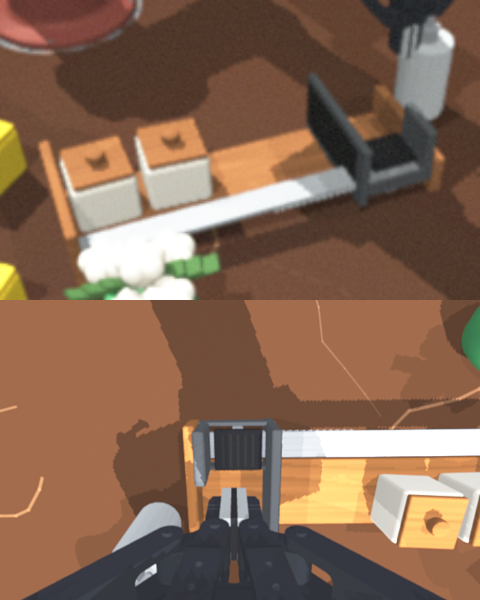

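The pad is up, the stop stands against the foot (lip at (418,140) in the upper view), and the canisters, vase and dispenser are in place. I'll do one numeric check of the lip-to-foot gap.

```bash
python3 - <<'E'
from h import *
np.set_printoptions(precision=4,suppress=True)
u=np.array([.447,.894,0])
pad=np.array([.5822,.0079,.064])
for p in [(244,200),(244,260)]: print("foot outer from pad",(atz("wrist",p,.05)-pad)@u)
# rack from before: bar ends in w2 pose-independent estimate via scene s6
for n,p in (("fixed end bar",(237,232)),("foot",(398,198))): print(n,(atz("scene",p,.04)-pad)@u)
for p,n in ((( 246.9,217.5),"a"),((281,204.2),"b")): print(n,(atz("scene",p,.01)-pad)@u)
E
```

```text
foot outer from pad 0.059327303120342394
foot outer from pad 0.06232073698231548
fixed end bar -0.3304268477708935
foot 0.05140601057734452
a -0.2987040513531056
b -0.2103553381720994
```

```bash
python3 -c "
from station import ctrl
print(ctrl.finish_job())"
```

```text
the job is handed in; nothing more can be done
None
```

The stop was pushed about 100 mm to its hard limit against the foot with the pad held down. The pad was then released and the job handed in at about 11 s, with the canisters, dispenser and vase left as they stood.

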